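# Hold the mended lid over its box for lining up

### The job

Act as the mender's third hand: pick the white ceramic lid up off the cardboard by its blue grip, carry it over the drying rack, above the cups standing there, and finish holding it still and level about one centimetre above the rim of the white box, squarely over it, gold end over gold end. Do not let anything touch the box or its base, and do not disturb the other things on the bench. Do not put the lid down or let go: the job ends with the lid hovering in the gripper.

Things in the scene. Friction and masses are not known exactly. Their poses are not given: they have to be found in the camera images.
- lid_center (a point): Centre of the loose ceramic lid (about 0.24 kg), half-way up: 27 mm above its flat underside, 27 mm below its top. Grasp it by the dark blue upright bar in its middle: 50 mm long (lid's x), 14 mm wide (y), from 14 to 54 mm above the underside. z up; the lid lies flat on the cardboard, left or right of the rack.
- lid: The lid; origin at the centre of its underside. White slab 100 (x) x 70 (y) x 8 mm, a smaller slab 84 x 54 mm on it up to 14 mm above the underside, then the blue bar grip. The end at +x is covered in gold.
- lid_gold (a point): Point on the lid's underside at its gold end: 44 mm from the middle along the lid's +x, same axes.
- box_rim (a point): Centre of the open mouth of the white ceramic box, level with the top of its rim, 72 mm above the bench. Mouth's outline 100 (x) x 70 (y) mm, the same as the lid's. The end of the rim at +x is gold. z up; the box's heading never differs from the lid's by more than 1.4 rad.
- box: White ceramic box, 100 x 70 mm outside, walls 6 mm, fixed on a dark wooden base 150 (x) x 120 (y) x 12 mm with cork wedges round its foot (up to 34 mm above the bench), across the rack from the lid. All one fixed piece; origin on the bench under its centre, axes as box_rim.
- rack: Wooden drying rack, fixed, 380 (x) x 90 (y) mm, its top board 100 mm above the bench, standing between lid and box, its length pointing away from the robot; cups and a bowl stand on it, up to 155 mm above the bench. Origin on the bench under its centre.
- pad: Sheet of brown cardboard, fixed, 190 (x) x 120 (y) x 6 mm, on which the lid lies; origin on the bench under its centre.
- shard: small loose pottery piece, white with a green stripe, 38 x 34 x 8 mm, lying flat on the cardboard near the lid, a bystander; origin under its centre
- cup_blue: blue cup, diameter 64, 55 mm high, standing on the rack, a bystander; origin at the centre of its underside
- bowl: terracotta bowl, diameter 80, 40 mm high, standing on the rack, a bystander; origin at the centre of its underside
- cup_white: white cup, diameter 64, 55 mm high, standing on the rack, a bystander; origin at the centre of its underside
- jar: amber glass jar with black cap, diameter 54, 65 mm high, on the bench beyond the work, a bystander; origin at the centre of its underside
- brush: brush lying on the bench beyond the work, a bystander; x along its length
- spatula: spatula lying on the bench at the robot's left edge, a bystander; x along its length
- box_gold (a point): Point at rim level at the gold end of the box: 44 mm from the middle of the mouth along the box's +x.

How it is judged:
On the way, in this order (a step that is already met when the one before it is completed fails the run):
1. the lid is lifted off the cardboard in the gripper (z of lid in the frame of pad above 0.03 m and contact force between the fingers and lid above 1 N), for 0.1 s.
2. the lid passes over the rack, above the cups (y of lid_center in the frame of rack between -0.06 and 0.06 m and x of lid_center in the frame of rack between -0.2 and 0.2 m and z of lid in the frame of rack above 0.145 m), for 0.05 s.
At the end, for the whole second after the job is handed in: The lid hangs in the gripper, still, its underside 3 to 18 mm above the box's rim, its centre within 7 mm of the box's and its gold end within 10 mm of the box's gold end, turned less than 5 degrees from the box and level within 5 degrees, not touching the box (horizontal distance between lid_center and box_rim below 0.007 m and horizontal distance between lid_gold and box_gold below 0.01 m and z of lid in the frame of box_rim between 0.003 and 0.018 m and angle between lid's own z axis and vertical below 0.09 rad and angle between the x axis of lid and the x axis of box, either way round below 0.09 rad and linear speed of lid below 0.02 m/s and contact force between the fingers and lid above 1 N and contact force between lid and box below 0.05 N); the arm keeps its last pose, push and grip.
It fails at once if something touched the box or its base (contact force between box and anything else above 0.5 N).
It fails at once if a cup or the bowl on the rack was moved or upset (distance of any of cup_blue, bowl, cup_white from where it was at the start of the episode above 0.012 m).
It fails at once if the loose piece on the cardboard was moved (distance of shard from where it was at the start of the episode above 0.012 m).
It fails at once if the jar, brush or spatula was moved (distance of any of jar, brush, spatula from where it was at the start of the episode above 0.012 m).
It also fails if it takes over 48 s, if anything falls off the work surface, if the arm or the gripper's body presses on something with over 40 N, if the wrist force passes 120 N, or if a joint passes its speed limit or range.

### The arm

A 6-joint arm with a two-finger parallel gripper is mounted at the origin on the work surface. World frame = base frame: x ahead of the robot, y to its left, z up, the work surface at z = 0. Lengths are in m, angles in rad, forces in N, time in s.
With the tool pointing down it reaches from about 0.35 to 0.875 m from the base axis. Payload 15.5 kg.
Tool frame: the origin (TCP) lies on the centre line of the jaws, within the pads' length; the fingertips stand 17 mm ahead of it and the grasp point (between the pads) lies 2 mm behind it; z points along the fingers, y is the line along which they close (so a half turn about z gives the same grasp; the last joint's range is limited). The gripper opens to 85 mm and grips with 20 to 120 N. Pads are 22 mm wide; open, the fingers measure 114 mm over their backs; the gripper's body (76 mm by 85 mm) begins 54 mm behind the grasp point. The pads swing forward as they close: fully open they stand 13 mm farther back than shut.
Start: joints at [-1.427, 0.494, 1.345, -0, 1.302, -0.096], TCP at [0.148, -0.607, 0.248] pointing down, gripper open.
Joint ranges: [-2.91, 2.91], [-0.82, 2.16], [0.22, 2.67], [-1.22, 4.37], [0.12, 2.79], [-3.08, 3.08]. Speed limits (rad/s): [1.89, 1.89, 2.57, 3.01, 3.01, 3.01].

### API

Orientations are given as a rotation vector (axis times angle).
In Python, from cell import * gives the robot as it stands.
- The arm moves only by the tool play_rows, never from a script. Its argument "motion" is text: rows parted by semicolons, each of 7 numbers parted by spaces: the opening, from 0 (shut) to 1 (fully open), then the shift along the tool's x, y, z as a fraction of full scale, then the turn, a rotation vector about the tool's x, y, z as a fraction of full scale. In form: gripper tx ty tz ax ay az; .... A call has 1 to 8 rows; each row shifts and turns the commanded pose from where the row before left it, along the tool's axes as they then stand; what a row does not reach is not made up. Full scale, the value 1, is 0.03 m for a shift and 45 degrees for a turn. A row lasts 1/10 s, in which the tool goes at most 50 mm and 8.59 degrees, less where a joint would pass 70% of its speed; a pose out of reach is approached as far as the arm can. A call with a number of a shift or a turn outside -1 to 1 is refused whole. A call with a gripper value outside its range is refused whole. The fingers move at their own pace and stop on an object; "squeeze" is the grip in N (left out, the last holds). Time passes only in rows, so rows that do not move let the fingers close. It gives the time, the measured TCP pose, the force, the opening and the grip force at its end, in the units of the state.
- get_state(): the state, without advancing time (a new reading comes with each control period).
- camera(name): name is "scene" or "top"; returns (picture, depth): 480x640x3 uint8, blue, green, red; 480x640 float32, m along the optical axis (not along the pixel's ray), 0 where there is no reading.
- camera_info(name): a dict with "fov_y" (degrees; the focal length in pixels is half the picture's height over the tangent of half this angle, whatever the lens; pixels are square), "cx", "cy" (the principal point, pixels), "D" ([k1, k2, p1, p2, k3] as OpenCV has them; the pictures are not rectified), "R" (3x3) and "t" (3): a world point X has camera coordinates R X + t. Camera axes: x right, y down, z forward; pixel columns grow to the right and rows downward; lengths in m; the calibration is good to about 2 mm. A picture is of the moment at which its call begins. camera_info takes no time and is no camera call.
- finish_job(): hands the job in; it is judged then, once.
The state is a dict: "time": time; "joints": joint angles; "qvel": joint speeds; "tau": joint torques, N m; "tcp_pos": TCP position; "tool_rot": TCP orientation; "contact_force": force on the tool from outside, world axes, zero at the start; "ft_torque": the same for the moment, N m; "opening": finger opening in m; "finger_force": force on a finger pad.
Only numpy, scipy, OpenCV 4.12 (cv2) and the standard library are available. Lean on these libraries where they do the work, as an engineer would, in place of code of your own. Each camera call takes 0.05 s, during which the arm holds its last target. There are 200 camera calls.

## Working session

There is one attempt and no reset: what is moved stays moved. The work goes in short steps, Python scripts to look and compute and a tool call to move; the robot and the scene stay as the last step left them, time stands still between calls to the robot, and variables do not carry over. Pictures are saved under pics/ and viewed, at most 10 in all, crops included, and the job is handed in when it is done.

Besides the shell and the picture viewer there is one more tool, called after "Call:" as a command line: name --argument value ..., lists and objects as JSON in quotes. play_rows: Moves the arm, as the interface text tells. Shift numbers are shares of 0.03 m and turn numbers shares of 45 degrees, none past 1 either way. Its arguments: {"type":"object","properties":{"motion":{"type":"string"},"squeeze":{"type":"number"}},"required":["motion"]}

```bash
mkdir -p pics
cat > h.py <<'E'
from cell import *
import numpy as np, cv2
def snap(n):
    im,d=camera(n); np.savez(f'{n}.npz',im=im,d=d); return im,d
def K(n):
    c=camera_info(n); f=240/np.tan(np.radians(c["fov_y"])/2)
    return np.array([[f,0,c["cx"]],[0,f,c["cy"]],[0,0,1]]),np.array(c["D"],float),np.array(c["R"]),np.array(c["t"])
def onplane(n,uv,z):
    k,D,R,t=K(n); p=cv2.undistortPoints(np.array(uv,float).reshape(-1,1,2),k,D).reshape(-1,2)
    r=np.c_[p,np.ones(len(p))]@R; o=-R.T@t
    return o+r*((z-o[2])/r[:,2])[:,None]
def cloud(n,d):
    k,D,R,t=K(n); v,u=np.mgrid[:480,:640]
    p=cv2.undistortPoints(np.stack([u,v],-1).reshape(-1,1,2).astype(float),k,D).reshape(-1,2)
    X=np.c_[p,np.ones(len(p))]*d.reshape(-1,1)
    return ((X-t)@R).reshape(480,640,3)
E
python3 - <<'E'
from h import *
for n in("top","scene"):
    im,d=snap(n); cv2.imwrite(f'pics/{n}0.png',im); print(n,K(n)[0][0,0],-K(n)[2].T@K(n)[3])
    print(K(n)[2])
s=get_state();print(s)
E
```

```text
top 453.6351347603017 [0.36953858 0.12376956 1.04870861]
[[-0.09081946 -0.99584341 -0.00690796]
 [-0.96771392  0.08988756 -0.23547822]
 [ 0.23512037 -0.01470107 -0.97185508]]
scene 596.332340292849 [ 1.69799999 -0.36325683  1.03045792]
[[ 0.40237802  0.91546781 -0.00325896]
 [ 0.56128737 -0.2495133  -0.78911317]
 [-0.72322086  0.31569258 -0.61423919]]
{'time': 0.1, 'joints': array([-1.42749039e+00,  4.94087757e-01,  1.34603653e+00, -1.77732223e-05,
        1.30249227e+00, -9.54843249e-02]), 'qvel': array([ 1.29337732e-03, -2.64604881e-04, -2.95926286e-03, -7.26552473e-05,
       -6.84964542e-04, -1.36120710e-04]), 'tau': array([ 3.21925299e-04, -8.83588386e+01, -3.84559643e+01, -3.90784544e-05,
        5.25608586e-03,  1.80272104e-05]), 'tcp_pos': array([ 0.14779587, -0.60697925,  0.24779163]), 'tool_rot': array([-3.11821044e+00, -3.74085823e-01,  6.53393658e-05]), 'contact_force': array([ 0.12468577,  0.02344285, -0.31717723]), 'ft_torque': array([ 0.00515444,  0.05758344, -0.02023076]), 'finger_force': 0.0, 'opening': 0.08546102980617037}
```

View pics/top0.png

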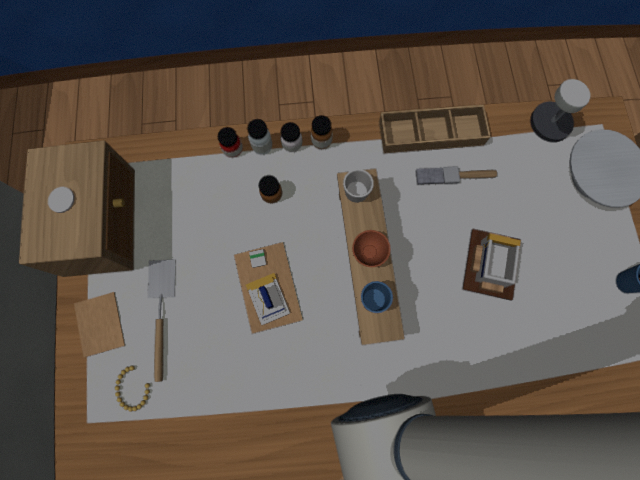

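View pics/scene0.png

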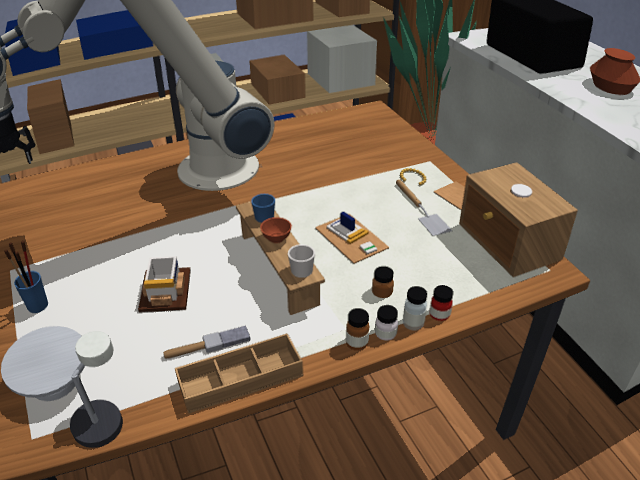

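The top view shows the lid around (267,300) with its gold end at about (262,284), and the shard at (258,258). The rack runs from (357,175) to (382,340), and the box is at about (502,262) with its gold end at (505,240). I'll enlarge the lid and the box.

Run:
```python
from h import *
im=np.load('top.npz')['im']
def crop(im,u,v,w,h,s): return cv2.resize(im[v:v+h,u:u+w],None,fx=s,fy=s,interpolation=cv2.INTER_CUBIC)
cv2.imwrite('pics/c1.png',np.hstack([crop(im,236,270,66,66,6),crop(im,462,226,66,66,6)]))
s=np.load('scene.npz')['im']
cv2.imwrite('pics/c2.png',np.hstack([crop(s,315,200,78,66,5),crop(s,130,250,78,66,5)]))
```

```text
(no output)
```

View pics/c1.png

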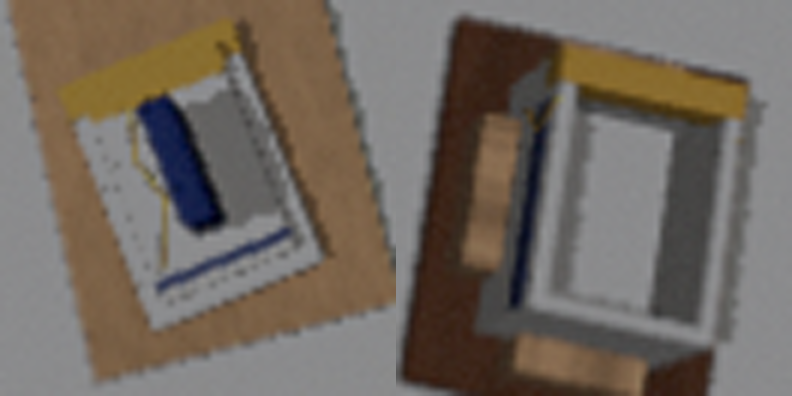

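View pics/c2.png

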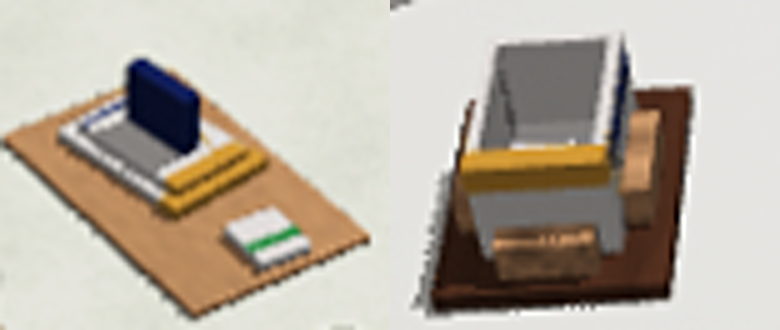

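```bash
cat > m.py <<'E'
from h import *
def fit(P,L,W):  # P: corners order +x+y, +x-y, -x-y, -x+y
    M=np.array([[L,W],[L,-W],[-L,-W],[-L,W]])/2; c=P[:,:2].mean(0); Q=P[:,:2]-c
    a=np.arctan2((M[:,0]*Q[:,1]-M[:,1]*Q[:,0]).sum(),(M*Q).sum()); R=np.array([[np.cos(a),-np.sin(a)],[np.sin(a),np.cos(a)]])
    return c.round(4),round(float(a),4),np.abs(Q-M@R.T).max(1).round(4)
E
python3 - <<'E'
from m import *
t=lambda c,u,v,s:(np.array(c)+.5)/s-.5+[u,v]
print(fit(onplane('top',t([[58,95],[238,18],[323,258],[153,328]],236,270,6),.014),.1,.07))
print(fit(onplane('top',t([[164,42],[353,80],[318,342],[130,305]],462,226,6),.072),.1,.07))
print(fit(onplane('scene',t([[463-390,167],[608-390,163],[622-390,35],[497-390,40]],130,250,5)[[1,0,3,2]],.072),.1,.07))
for n in('top','scene'):
    z=np.load(n+'.npz'); C=cloud(n,z['d']); im=z['im']; h=cv2.cvtColor(im,cv2.COLOR_BGR2HSV); ok=z['d']>0
    blue=ok&(h[...,0]>105)&(h[...,0]<130)&(h[...,1]>120)&(C[...,0]>.2)&(C[...,0]<.8)&(C[...,2]>.045)&(C[...,2]<.08)&(C[...,1]>.1)
    p=C[blue]; 
    print(n,'bar',len(p))
    if len(p):
        r=cv2.minAreaRect(p[:,:2].astype(np.float32)*1000); print(r, p.mean(0),p[:,2].max())
    rk=ok&(C[...,2]>.09)&(C[...,2]<.2)&(C[...,0]>.25)&(C[...,0]<.8)&(abs(C[...,1])<.3); p=C[rk]; print('rack',p.min(0),p.max(0))
    b=ok&(C[...,2]>.065)&(C[...,2]<.08)&(C[...,1]<-.1)&(C[...,1]>-.45)&(C[...,0]>.25)&(C[...,0]<.75); 
    if b.sum(): print('rim',b.sum(),cv2.minAreaRect(C[b][:,:2].astype(np.float32)*1000),C[b].mean(0))
    b=ok&(abs(h[...,0].astype(int)-60)<20)&(h[...,1]>100)&(C[...,2]<.03)&(C[...,2]>.005)&(C[...,1]>.1)&(C[...,0]>.3)&(C[...,0]<.8)
    if b.sum(): print('shard stripe',C[b].mean(0))
E
```

```text
(array([0.4931, 0.2404]), 0.3007, array([0.0027, 0.0028, 0.0012, 0.0014]))
(array([ 0.5281, -0.2886]), -0.3061, array([0.001 , 0.002 , 0.0002, 0.001 ]))
(array([ 0.5279, -0.2887]), -0.3395, array([0.0016, 0.0025, 0.0018, 0.0034]))
top bar 134
((618.7711181640625, 230.39080810546875), (28.420089721679688, 298.86810302734375), 85.3460693359375) [0.50351083 0.2386844  0.05916399] 0.06893011783110921
rack [ 0.25408935 -0.04277415  0.09023207] [0.75354915 0.09784309 0.19967115]
rim 537 ((526.3410034179688, -288.3576965332031), (70.8363037109375, 103.34504699707031), 71.99679565429688) [ 0.5329629  -0.28858615  0.07059618]
shard stripe [0.59598681 0.25938014 0.01432436]
scene bar 101
((624.0335083007812, 222.72705078125), (43.77402114868164, 301.799072265625), 85.70680236816406) [0.51878608 0.23518904 0.05620666] 0.06717489765614428
rack [ 0.25010987 -0.04512873  0.09004071] [0.75727854 0.09259964 0.19995656]
rim 391 ((528.40234375, -291.03521728515625), (71.39160919189453, 111.56488800048828), 71.76476287841797) [ 0.53529058 -0.29313743  0.07091965]
shard stripe [0.59851387 0.25668205 0.01619545]
```

Run:
```python
from m import *
from scipy.optimize import minimize
def proj(n,X):
    k,D,R,t=K(n); return cv2.projectPoints(X,cv2.Rodrigues(R)[0],t,k,D)[0].reshape(-1,2)
B=np.array([[x,y,z] for x in(-.025,.025) for y in(-.007,.007) for z in(.02,.06)])
M={}
for n,(u0,u1,v0,v1) in {'top':(250,285,280,312),'scene':(335,360,208,235)}.items():
    im=np.load(n+'.npz')['im'].astype(int); m=np.zeros((480,640),np.uint8)
    m[v0:v1,u0:u1]=((im[...,0]-im[...,2])>25)[v0:v1,u0:u1]
    _,l,s,_=cv2.connectedComponentsWithStats(m); m=(l==1+s[1:,4].argmax()); M[n]=m.astype(float); print(n,m.sum())
def cost(p,names=('top','scene')):
    c,s=np.cos(p[2]),np.sin(p[2]); X=B@np.array([[c,s,0],[-s,c,0],[0,0,1]])+[p[0],p[1],0]; e=0
    for n in names:
        q=proj(n,X); h=cv2.convexHull(q.astype(np.float32)); r=np.zeros((1920,2560),np.uint8)
        cv2.fillConvexPoly(r,np.round(((h+.5)*4-.5)*16).astype(np.int32),1,shift=4)
        e+=abs(cv2.resize(r.astype(np.float32),(640,480),interpolation=cv2.INTER_AREA)-M[n]).sum()
    return e
for names in(('top','scene'),('top',),('scene',)):
    r=minimize(cost,[.494,.24,.3],args=(names,),method='Nelder-Mead',options=dict(initial_simplex=[[.494,.24,.3],[.5,.24,.3],[.494,.246,.3],[.494,.24,.4]])); print(names,r.x.round(4),r.fun)
```

```text
top 128
scene 173
('top', 'scene') [0.4952 0.2419 0.2389] 133.625
('top',) [0.4946 0.242  0.3896] 61.25
('scene',) [0.4918 0.2413 0.0934] 47.4375
```

Call:
play_rows --motion "1 1 -0.85 0 0 0 -0.078; 1 1 -0.85 0 0 0 0; 1 1 -0.85 0 0 0 0; 1 1 -0.85 0 0 0 0; 1 1 -0.85 0 0 0 0; 1 1 -0.85 0 0 0 0; 1 1 -0.85 0 0 0 0; 1 1 -0.85 0 0 0 0" --squeeze 40

```text
time: 0.9
tcp_pos: [0.3193, -0.3413, 0.2482]
tool_rot: [-3.106, -0.469, 0.0]
contact_force: [0.6, 0.1, -0.0]
opening: 0.0855
finger_force: 0.0
```

Call:
play_rows --motion "1 1 -0.98 0 0 0 0; 1 0.8 -0.98 0 0 0 0; 1 0.66 -0.98 0 0 0 0; 1 0.66 -0.98 0 0 0 0; 1 0.66 -0.98 0 0 0 0; 1 0.66 -0.98 0 0 0 0; 1 0.66 -0.98 0 0 0 0; 1 0.66 -0.98 0 0 0 0"

```text
time: 1.7
tcp_pos: [0.4144, -0.0656, 0.2482]
tool_rot: [-3.106, -0.469, 0.0]
contact_force: [0.6, -0.2, -1.1]
opening: 0.0853
finger_force: 0.0
```

Run:
```python
from m import *
t=lambda c,u,v,s:(np.array(c)+.5)/s-.5+[u,v]
P=onplane('top',t([[58,95],[238,18],[323,258],[153,328]],236,270,6),.014)
for i,j in((3,0),(2,1),(1,0),(2,3)): d=(P[j]-P[i])[:2]; print(np.linalg.norm(d).round(4),np.arctan2(d[1],d[0]).round(3))
Q=onplane('scene',t([[58,130],[163,203],[268,153]],315,200,5),.014);print(Q[:,:2]); d=Q[1]-Q[0];print(np.linalg.norm(d),np.arctan2(d[1],d[0])); d=Q[2]-Q[1];print(np.linalg.norm(d),np.arctan2(d[1],d[0])-1.5708)
print((Q[0]+Q[2])/2)
s=np.load('scene.npz')['im'];u=np.load('top.npz')['im']
cv2.imwrite('pics/c3.png',np.hstack([cv2.resize(a,None,fx=12,fy=12,interpolation=cv2.INTER_CUBIC) for a in(s[208:250,324:374],)]))
```

```text
0.0964 0.326
0.0979 0.265
0.0748 1.891
0.0689 1.872
[[0.45808335 0.19169905]
 [0.54291178 0.21721519]
 [0.52589054 0.29107436]]
0.08858292909849583 0.2921878696609686
0.07579511795585757 0.22649708154571724
[0.49198694 0.24138671 0.014     ]
```

View pics/c3.png

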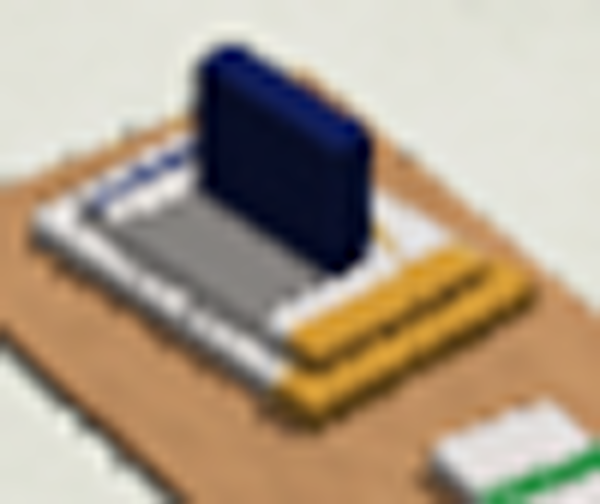

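Call:
play_rows --motion "1 0.62 -0.98 0 0 0 0; 1 0.62 -0.98 0 0 0 0; 1 0.62 -0.98 0 0 0 0; 1 0.62 -0.98 0 0 0 0; 1 0.62 -0.98 0 0 0 0; 1 0.62 -0.98 0 0 0 0; 1 0.62 -0.98 0 0 0 0; 1 0.62 -0.98 0 0 0 0"

```text
time: 2.5
tcp_pos: [0.487, 0.2031, 0.2481]
tool_rot: [3.106, 0.47, -0.001]
contact_force: [1.0, -0.1, 1.3]
opening: 0.0853
finger_force: 0.0
```

Call:
play_rows --motion "1 0.29 -0.57 0 0 0 0; 1 0.29 -0.57 0 0 0 0; 1 0 0 0.9 0 0 0; 1 0 0 0.9 0 0 0; 1 0 0 0.9 0 0 0; 1 0 0 0.5 0 0 0; 1 0 0 0 0 0 0; 1 0 0 0 0 0 0"

```text
time: 3.3
tcp_pos: [0.4936, 0.2395, 0.1525]
tool_rot: [3.106, 0.47, -0.0]
contact_force: [0.6, 0.1, 0.2]
opening: 0.0859
finger_force: 0.0
```

Run:
```python
from m import *
a,_=snap('top');b,_=snap('scene')
print(get_state()['tcp_pos'],get_state()['tool_rot'])
cv2.imwrite('pics/v4.png',np.hstack([cv2.resize(a[230:340,220:330],(400,400)),cv2.resize(b[130:270,280:420],(400,400))]))
```

```text
[0.49401867 0.23964866 0.15326   ] [-3.10600881e+00 -4.69500296e-01 -2.17651232e-03]
```

View pics/v4.png

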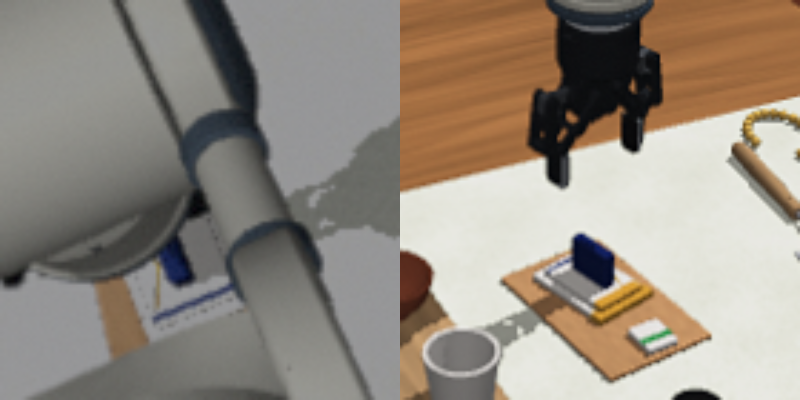

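The scene view shows the jaws straddling the blue bar, which is near (592,260) in the crop, and aligned with it. I'll descend and close.

Call:
play_rows --motion "1 0 0 0.7 0 0 0; 1 0 0 0.7 0 0 0; 1 0 0 0.7 0 0 0; 1 0 0 0.7 0 0 0; 1 0 0 0.4 0 0 0; 1 0 0 0.37 0 0 0; 1 0 0 0 0 0 0; 1 0 0 0 0 0 0"

```text
time: 4.2
tcp_pos: [0.4938, 0.2396, 0.0457]
tool_rot: [-3.106, -0.47, -0.001]
contact_force: [-0.7, -0.4, -0.3]
opening: 0.0855
finger_force: 0.0
```

Call:
play_rows --motion "0 0 0 0 0 0 0; 0 0 0 0 0 0 0; 0 0 0 0 0 0 0; 0 0 0 0 0 0 0; 0 0 0 0 0 0 0; 0 0 0 0 0 0 0; 0 0 0 0 0 0 0; 0 0 0 0 0 0 0" --squeeze 40

```text
time: 5.0
tcp_pos: [0.4936, 0.2394, 0.0454]
tool_rot: [3.106, 0.47, 0.0]
contact_force: [-0.6, -1.2, 5.3]
opening: 0.0134
finger_force: 39.7
```

Call:
play_rows --motion "0 0 0 -0.3 0 0 0; 0 0 0 -0.6 0 0 0; 0 0 0 -0.9 0 0 0; 0 0 0 -1 0 0 0; 0 0 0 -1 0 0 0; 0 0 0 -1 0 0 0; 0 0 0 -1 0 0 0; 0 0 0 -0.6 0 0 0"

```text
time: 5.8
tcp_pos: [0.4937, 0.2396, 0.2399]
tool_rot: [-3.106, -0.47, -0.003]
contact_force: [0.4, 0.7, -3.2]
opening: 0.0132
finger_force: 39.4
```

Run:
```python
from m import *
b,_=snap('scene'); s=get_state()
print(s['tcp_pos'],s['tool_rot'],s['finger_force'],s['contact_force'])
cv2.imwrite('pics/v5.png',cv2.resize(b[130:250,300:420],(600,600),interpolation=cv2.INTER_CUBIC))
```

```text
[0.49460129 0.23991078 0.24188597] [-3.10526629 -0.46950159 -0.00780276] 39.482048749923706 [ 0.63305015 -0.03924224  2.07864956]
```

View pics/v5.png

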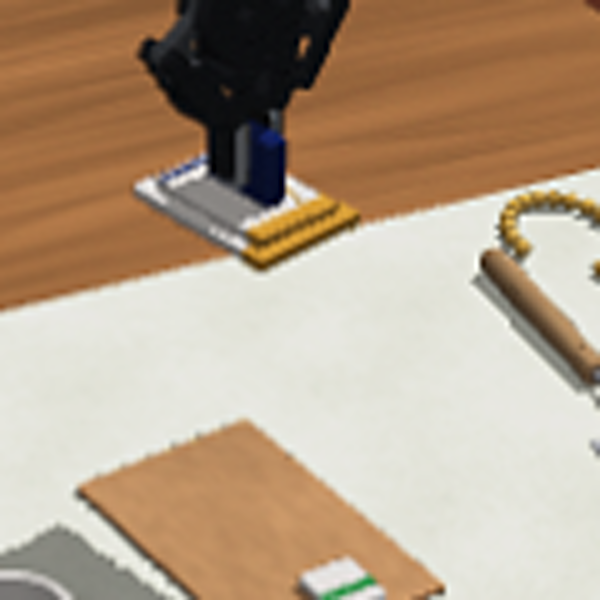

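The lid hangs level in the gripper, with corners at about (135,188), (262,262) and (358,213) in the crop, and the shard hasn't moved. Next I'll carry it over the rack.

Call:
play_rows --motion "0 -0.1 0.4 0 0 0 0; 0 -0.2 0.8 0 0 0 0; 0 -0.23 0.95 0 0 0 0; 0 -0.23 0.95 0 0 0 0; 0 -0.23 0.95 0 0 0 0; 0 -0.23 0.95 0 0 0 0; 0 -0.23 0.95 0 0 0 0; 0 -0.23 0.95 0 0 0 0"

```text
time: 6.65
tcp_pos: [0.5055, 0.0251, 0.236]
tool_rot: [-3.106, -0.469, 0.003]
contact_force: [0.6, 0.4, -3.6]
opening: 0.0135
finger_force: 39.4
```

Call:
play_rows --motion "0 -0.23 0.95 0 0 0 0; 0 -0.23 0.95 0 0 0 0; 0 -0.23 0.95 0 0 0 0; 0 -0.23 0.95 0 0 0 0; 0 -0.23 0.95 0 0 0 0; 0 -0.23 0.95 0 0 0 0; 0 -0.23 0.95 0 0 0 0; 0 -0.23 0.95 0 0 0 0"

```text
time: 7.45
tcp_pos: [0.52, -0.2087, 0.2359]
tool_rot: [-3.105, -0.469, 0.003]
contact_force: [0.6, 1.1, -2.6]
opening: 0.0136
finger_force: 39.4
```

Call:
play_rows --motion "0 -0.23 0.95 0 0 0 0; 0 -0.23 0.8 0 0 0 0; 0 -0.15 0.6 0 0 0 0.15; 0 0 0 0 0 0 0.15; 0 0 0 0 0 0 0.15; 0 0 0 0 0 0 0.15; 0 0 0 0 0 0 0.183; 0 0 0 0 0 0 0"

```text
time: 8.25
tcp_pos: [0.5235, -0.2801, 0.2359]
tool_rot: [-3.101, 0.497, 0.003]
contact_force: [-0.2, -0.2, -2.5]
opening: 0.0134
finger_force: 39.5
```

Run:
```python
from m import *
snap('top');b,_=snap('scene'); s=get_state()
print(s['time'],s['tcp_pos'],s['tool_rot'],s['finger_force'],s['contact_force'])
cv2.imwrite('pics/v6.png',cv2.resize(b[160:320,100:260],(600,600),interpolation=cv2.INTER_CUBIC))
```

```text
8.35 [ 0.52384486 -0.28011523  0.23631102] [-3.10312845e+00  4.86052656e-01  2.30216992e-03] 39.54228401184082 [-0.38382081 -0.15103264 -2.28174307]
```

View pics/v6.png

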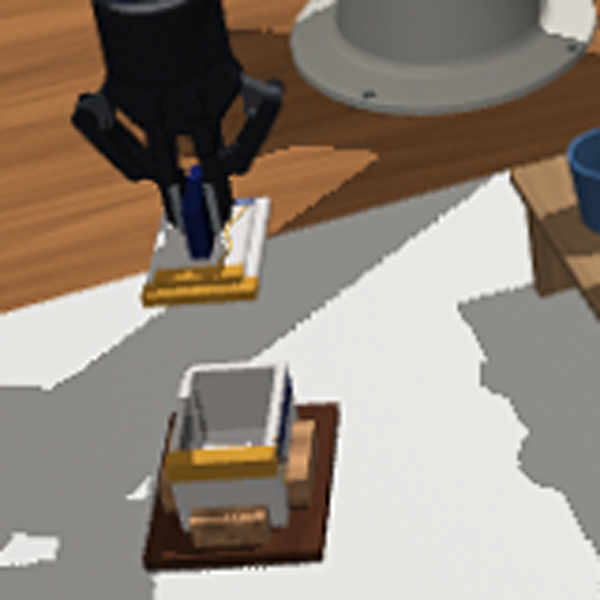

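Run:
```python
from m import *
t=lambda c:(np.array(c)+.5)/3.75-.5+[100,160]
Q=onplane('scene',t([[144,292],[258,287],[269,200]]),.205); B=onplane('scene',t([[166,462],[277,456],[289,364],[188,370]]),.072)
print(Q,(Q[0]+Q[2])/2); d=Q[1]-Q[0]; print(np.arctan2(d[1],d[0])-1.5708); d=Q[1]-Q[2]; print(np.arctan2(d[1],d[0]),np.linalg.norm(Q[1]-Q[0]),np.linalg.norm(d))
print(fit(B[[1,0,3,2]],.1,.07))
t=lambda c:(np.array(c)+.5)/5-.5+[300,130]
Q=onplane('scene',t([[135,188],[262,262],[358,213]]),.241-.0395+.008); print(Q,(Q[0]+Q[2])/2)
```

```text
[[ 0.55615371 -0.32624604  0.205     ]
 [ 0.5805398  -0.25912098  0.205     ]
 [ 0.49216988 -0.23302143  0.205     ]] [ 0.52416179 -0.27963373  0.205     ]
-0.348471725304919
-0.2871800479924469 0.07141747041827809 0.09214352358857351
(array([ 0.5275, -0.289 ]), -0.3261, array([0.0027, 0.0037, 0.0034, 0.003 ]))
[[0.46137445 0.19115659 0.2095    ]
 [0.55389557 0.22067421 0.2095    ]
 [0.53143691 0.28759289 0.2095    ]] [0.49640568 0.23937474 0.2095    ]
```

Call:
play_rows --motion "0 0.22 0.24 0.2 0 0 0; 0 0 0 0.6 0 0 0; 0 0 0 0.7 0 0 0; 0 0 0 0.7 0 0 0; 0 0 0 0.6 0 0 0; 0 0 0 0.4 0 0 0; 0 0 0 0.18 0 0 0; 0 0 0 0 0 0 0"

```text
time: 9.15
tcp_pos: [0.5285, -0.2891, 0.1352]
tool_rot: [-3.103, 0.491, 0.001]
contact_force: [-0.0, 0.8, -2.7]
opening: 0.0134
finger_force: 39.5
```

Run:
```python
from m import *
a,_=snap('top');b,_=snap('scene'); s=get_state()
print(s['time'],s['tcp_pos'],s['tool_rot'],s['finger_force'],s['contact_force'])
cv2.imwrite('pics/v7.png',np.hstack([cv2.resize(b[235:325,120:210],(540,540),interpolation=cv2.INTER_CUBIC),cv2.resize(a[180:320,440:505],(251,540))]))
```

```text
9.25 [ 0.52898333 -0.28928894  0.13636325] [ 3.10246315e+00 -4.91887734e-01  1.33901587e-03] 39.50148582458496 [ 0.10295724  0.23793644 -2.30868237]
```

View pics/v7.png

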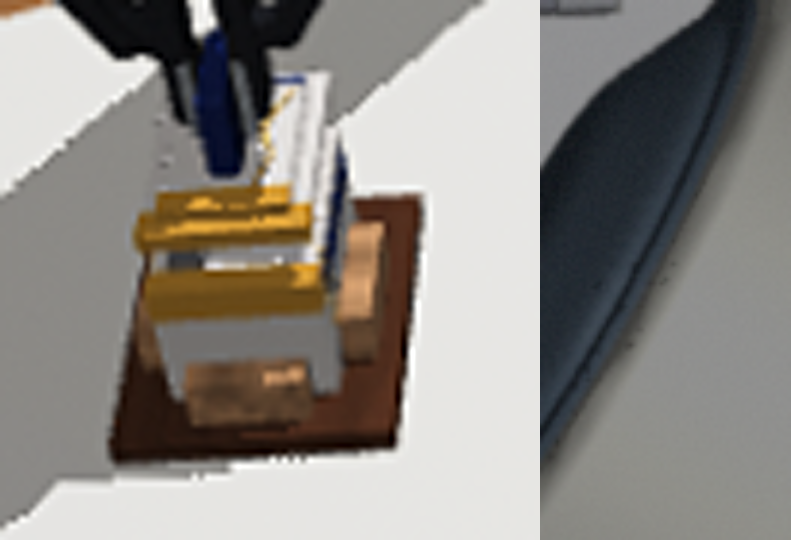

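Run:
```python
from m import *
t=lambda c:(np.array(c)+.5)/6-.5+[120,235]
for c,z in(([[143,249],[313,239]],.0965),([[137,231],[312,222]],.1045),([[148,293],[323,283]],.072)):
    Q=onplane('scene',t(c),z); d=Q[1]-Q[0]; print(Q.mean(0),np.linalg.norm(d),np.arctan2(d[1],d[0])-1.5708)
print(onplane('scene',t([[327,72]]),.1045),onplane('scene',t([[342,126]]),.072))
```

```text
[ 0.57519568 -0.30301509  0.0965    ] 0.06910449060077821 -0.31911432239630155
[ 0.57371843 -0.30272068  0.1045    ] 0.07105799790417366 -0.33061775194294807
[ 0.57380249 -0.30405754  0.072     ] 0.07193961891887385 -0.3207658869725254
[[ 0.49304778 -0.24224385  0.1045    ]] [[ 0.48982418 -0.24015299  0.072     ]]
```

The lid and box gold edges agree within about 2 mm, at (137–312, ~227) and (148–323, ~288) in the crop, and the headings match. Next is the final descent of about 14 mm.

Call:
play_rows --motion "0 -0.04 0.02 0.12 0 0 0; 0 0 0 0.12 0 0 0; 0 0 0 0.12 0 0 0; 0 0 0 0.1 0 0 0; 0 0 0 0 0 0 0; 0 0 0 0 0 0 0; 0 0 0 0 0 0 0; 0 0 0 0 0 0 0"

```text
time: 10.05
tcp_pos: [0.5274, -0.2892, 0.1221]
tool_rot: [3.103, -0.493, 0.0]
contact_force: [-0.2, -1.2, -1.9]
opening: 0.0132
finger_force: 39.6
```

Run:
```python
from m import *
b,_=snap('scene'); s=get_state()
print(s['time'],s['tcp_pos'],s['tool_rot'],s['finger_force'],s['contact_force'],abs(s['qvel']).max())
cv2.imwrite('pics/v8.png',cv2.resize(b[235:325,120:210],(540,540),interpolation=cv2.INTER_CUBIC))
```

```text
10.1 [ 0.52736632 -0.28920612  0.1221022 ] [ 3.10265034e+00 -4.92633717e-01  3.25106636e-04] 39.55341339111328 [ 0.59499881 -0.42133408 -3.03803114] 0.00179868818676068
```

View pics/v8.png

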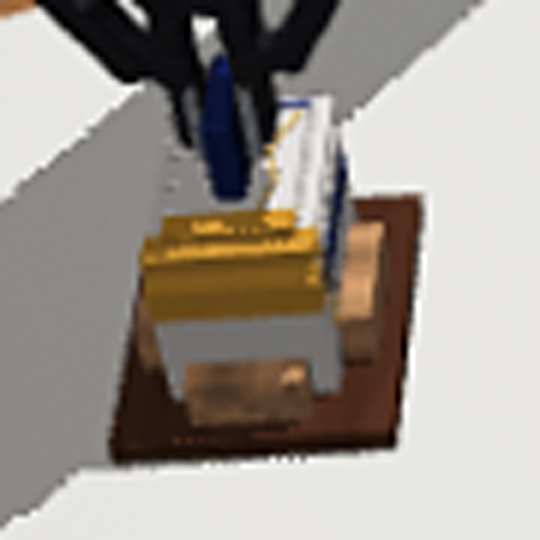

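The lid sits squarely above the box, with both gold ends lined up (left edges at columns 143 and 147, right edges at 320 and 323). The gap is about 10 mm and it is still, so I'll hand it in.

```bash
python3 -c "
from cell import *
print(finish_job())"
```

```text
the job is handed in; nothing more can be done
None
```

I handed the job in with the lid held still and level about 10 mm above the box rim, gold end over gold end and within about 2 mm of centre by my camera measurements; the hand-in returned no verdict.

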